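Hang the splash door on the mixing guard and shut it

ROBOT

A 7-joint arm with a two-finger parallel gripper is mounted at the origin on the work surface. World frame = base frame: x ahead of the robot, y to its left, z up, the work surface at z = 0. Lengths are in m, angles in degrees, forces in N, time in s.
With the tool pointing down it reaches from about 0.425 to 0.875 m from the base axis. Payload 4.7 kg.
Tool frame: the origin (TCP) lies midway between the tips of the shut fingers; the grasp point (between the pads) lies 19 mm behind it; z points along the fingers, x is the direction in which the jaws open and shut, and the axes are right-handed (so a half turn about z gives the same grasp; the last joint's range is limited). The gripper opens to 87 mm and grips with 3 to 60 N. Pads are 19 mm wide; open, the fingers measure 117 mm over their backs; the gripper's body (75 mm by 190 mm) begins 51 mm behind the grasp point.
Start: joints at [-67.603, 18.392, -4.016, 83.108, 1.295, 78.541, -3.26], TCP at [0.239, 0.604, 0.223] pointing down, gripper open.
Joint ranges: [-163.93, 163.93], [-17.29, 119.83], [-79.2, 71.16], [3.27, 140.29], [-89.18, 269.18], [5.43, 117.66], [-154.24, 154.24]. Speed limits (degrees/s): [147.25, 147.25, 180, 180, 180, 180, 180].

INTERFACE

Orientations are given as [roll, pitch, yaw] about the fixed x, y, z axes, in that order (R = Rz(yaw) Ry(pitch) Rx(roll)).
In Python, from cell import env gives the robot as it stands.
- The arm moves only by the tool carry_out, never from a script. Its argument "plan" is a list of rows, each an object with "grip": the closure, from 0 (fully open) to 1 (shut); "dp": the shift along the tool's x, y, z in m, a list of three; "rotation": the turn, a rotation vector about the tool's x, y, z in degrees, a list of three. In form: [{"grip": grip, "dp": [dx, dy, dz], "rotation": [wx, wy, wz]}, ...]. A call has 1 to 8 rows; each row shifts and turns the pose as measured when the row begins, along the tool's axes as they then stand; what a row does not reach is not made up. A row lasts 1/12 s, in which the tool goes at most 41.7 mm and 7.16 degrees, less where a joint would pass 70% of its speed; a pose out of reach is approached as far as the arm can. A call is refused whole if a number of a shift passes 0.0417 or a number of a turn 7.16, either way. A call with a gripper value outside its range is refused whole. The fingers move at their own pace and stop on an object; "force" is the grip in N (left out, the last holds). Time passes only in rows, so rows that do not move let the fingers close. It gives the time, the measured TCP pose, the force and the opening at its end, in the units of the state.
- env.get_obs(): the state, without advancing time (a new reading comes with each control period).
- env.read_camera(name): name is "scene" or "top"; returns the picture (420x560x3 uint8, red, green, blue); there is no depth.
- env.camera_params(name): a dict with "fx", "fy", "cx", "cy" (pixels), "R" (3x3) and "t" (3): a world point X has camera coordinates R X + t. Camera axes: x right, y down, z forward; pixel columns grow to the right and rows downward; lengths in m; the calibration is good to about 2 mm. A picture is of the moment at which its call begins. camera_params takes no time and is no camera call.
- env.sign_off(): hands the job in, once; it reports no verdict.
The state is a dict: "time_s": time; "qpos": joint angles; "joint_velocities": joint speeds; "effort": joint torques, N m; "tool_pos": TCP position; "tool_rot": TCP orientation; "force": force on the tool from outside, world axes, zero at the start; "wrist_torque": the same for the moment, N m; "grip_width": finger opening in m.
Only numpy, scipy, OpenCV 4.12 (cv2) and the standard library are available. Lean on these libraries where they do the work, as an engineer would, in place of code of your own. Each camera call takes 0.05 s, during which the arm holds its last target. There are 200 camera calls.

TASK

Take the white splash door out of its wooden rack and hang it, swung well open, on the mixing guard: lower both of its hinge knuckles together over the two hinge pins until it sits fully down. Then swing it gently shut against its rubber stop and let go; work by feel without forcing door or guard, and leave the bottles and the loose cap where they are.

Things in the scene. Friction and masses are not known exactly. Their poses are not given: they have to be found in the camera images.
- door_center (a point): Centre of the loose white door (0.3 to 0.45 kg): a flat panel 12 mm thick (its x), 160 mm wide (y), 150 mm high (z, up), standing upright on edge in the rack. Its bare top edge, 75 mm above this point, is the place to pinch, across the thickness. A black knob, 22 mm wide, stands 22 mm out of the outer (-x) face at y = -55 mm, half-way up. Two hinge knuckles are on its +y edge.
- door_knuckle (a point): On the door: centre of the lower mouth of its lower knuckle, at x 0, y +90, z -65 mm from the door's centre, axes as the door's. The knuckles are two steel sleeves on one vertical line, 20 mm outer and 12 mm inner diameter, 18 mm long, open at both ends; the upper one's lower mouth is 100 mm above this point.
- rack: Fixed wooden rack, 90 x 120 mm, 38 mm high, origin at the centre of its underside. Two rails 100 mm long leave a 15 mm slot along its y axis, where the door stands on a floor 8 mm above the table, its axes parallel to the rack's. Lift the door straight up out of it.
- guard: Fixed mixing guard: open-topped box 200 mm deep (x), 280 wide (y), 150 high, clear side and back walls, origin at the centre of its underside. The front faces its -x, with a door opening between two white flanges; the +y one carries the hinge plate. Shut, the door's axes are parallel to the guard's, knob outward; swung open 90 degrees, the door's y axis points along the guard's +x.
- door_stop (a point): On the guard: middle of the front face of its rubber stop strip (30 mm wide along y, 100 mm high), on the -y front flange. The back of the shut door lies on it. Axes as the guard's. The door turns freely on its pins and stays where it is left.
- hinge_nominal (a point): Middle setting of the hinge: on the pin line, at the top of the lower bracket, 22 mm in front of the guard's front face, axes as the guard's. The steel plate with both pins is clamped in level slots and may stand anywhere up to 10 mm to either side of this point along the guard's y; that setting is not measured: see or feel it. Where the fully lowered door's lower knuckle rests if mid-set.
- upper_bracket (a point): Top of the upper hinge bracket at middle setting, 100 mm above hinge_nominal; it moves sideways with the plate. On each bracket (14 mm wide, 8 mm thick) stands a vertical pin, 10 mm diameter, 20 mm long, its top 3 mm tapered to 8 mm. This bracket blocks the lower knuckle from straight above: bring the door in level from the front, both knuckles just above the pin tips.
- dark_bottle_center (a point): Centre of a loose dark blue bottle, 60 mm diameter, 130 mm high. To be left alone.
- yellow_bottle_center (a point): Centre of a loose yellow bottle, 54 mm diameter, 120 mm high. To be left alone.
- loose_cap_center (a point): Centre of a loose black cap, 40 mm diameter, 16 mm high, lying on the table. To be left alone.

How it is judged:
By the outcome, as a careful person would: the job done as asked, in the order asked, and still so for the second after the job is handed in, with the robot touching nothing.
It also fails if it takes over 72 s, if anything falls off the work surface, if the arm or the gripper's body presses on something with over 40 N, if the wrist force passes 120 N, or if a joint passes its speed limit or range.

## Working session

There is one attempt and no reset: what is moved stays moved. The work goes in short steps, Python scripts to look and compute and a tool call to move; the robot and the scene stay as the last step left them, time stands still between calls to the robot, and variables do not carry over. Pictures are saved under pics/ and viewed, about 8 in all and at most 12, crops included, and the job is handed in when it is done.

Besides the shell and the picture viewer there is one more tool, called after "Call:" as name(argument=value, ...) on one line, values as JSON. carry_out: Moves the arm, as the interface text tells. Its arguments: {"type":"object","properties":{"plan":{"type":"array","items":{"type":"object","properties":{"grip":{"type":"number"},"dp":{"type":"array","items":{"type":"number"}},"rotation":{"type":"array","items":{"type":"number"}}}}},"force":{"type":"number"}},"required":["plan"]}

```bash
mkdir -p pics; ls; python3 - <<'E'
from cell import env
import cv2,numpy as np
o=env.get_obs();print({k:np.round(v,3).tolist() for k,v in o.items()})
for n in("scene","top"):
    im=env.read_camera(n);cv2.imwrite(f"pics/{n}0.png",cv2.resize(im[...,::-1],(784,588),interpolation=cv2.INTER_CUBIC));cv2.imwrite(f"{n}0raw.png",im[...,::-1])
    p=env.camera_params(n);print(n,{k:np.round(v,4).tolist() for k,v in p.items()})
E
```

```text
pics
{'time_s': 0.0, 'qpos': [-67.604, 18.44, -4.016, 83.175, 1.293, 78.541, -3.261], 'joint_velocities': [0.044, -0.031, 0.082, -0.051, 0.068, -0.009, -0.011], 'effort': [0.0, -49.129, -0.404, -31.253, -0.064, 0.044, 0.0], 'tool_pos': [0.239, 0.604, 0.221], 'tool_rot': [179.997, 0.11, 68.413], 'force': [0.334, -0.444, 0.392], 'wrist_torque': [0.092, -0.015, 0.03], 'grip_width': 0.087}
scene {'fx': 476.0223, 'fy': 476.0223, 'cx': 281.6995, 'cy': 214.5316, 'R': [[-0.5744, 0.8185, -0.0106], [0.4443, 0.3009, -0.8438], [-0.6875, -0.4894, -0.5365]], 't': [0.2625, -0.2169, 1.7601]}
top {'fx': 529.4487, 'fy': 529.4487, 'cx': 270.7584, 'cy': 199.7639, 'R': [[0.0095, -0.9999, -0.01], [-0.9899, -0.008, -0.1415], [0.1414, 0.0112, -0.9899]], 't': [0.0776, 0.6084, 1.1556]}
```

View pics/scene0.png

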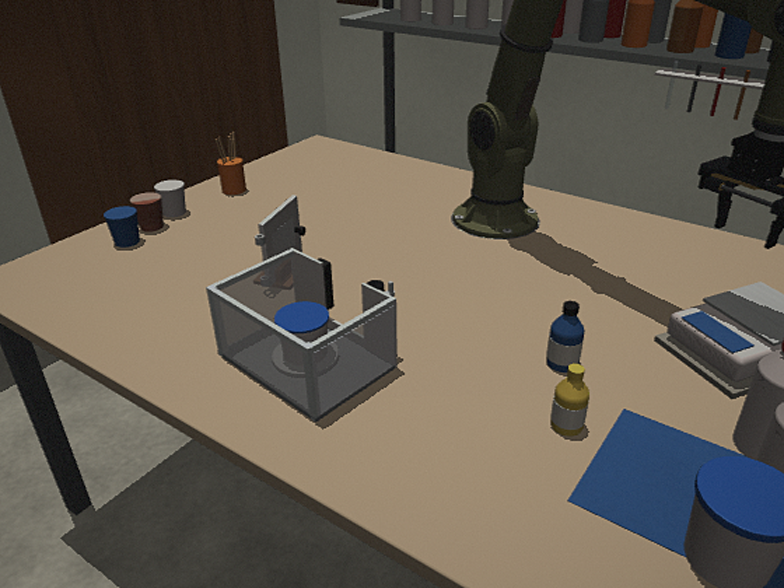

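View pics/top0.png

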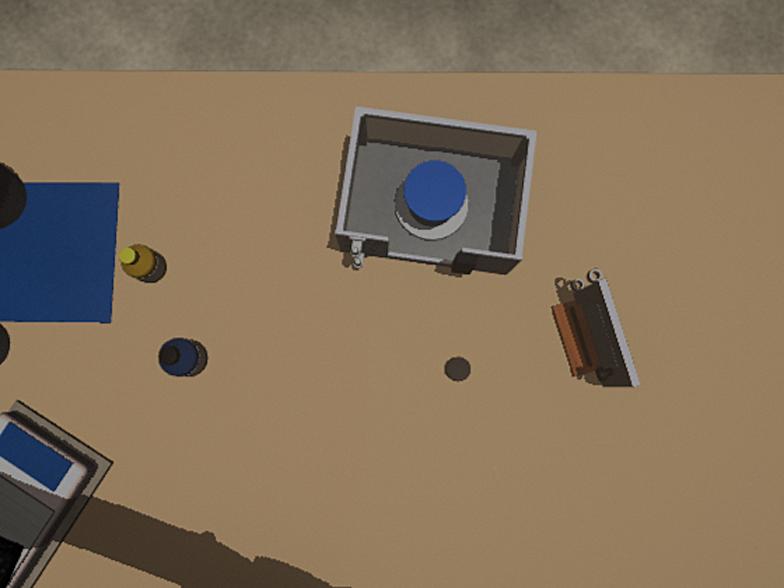

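The scene view shows the door in its rack behind the guard, with knob and knuckles. In the top view the door's top edge runs (602,280)-(636,386), with the upper knuckle at (596,275). The guard's pins are near (357,262), the stop near (460,268) and the cap at (457,369). Next I'll crop closer.

```bash
python3 - <<'E'
import cv2,numpy as np
def crop(f,x0,y0,w,h,s,step):
    im=cv2.resize(cv2.imread(f)[y0:y0+h,x0:x0+w],None,fx=s,fy=s,interpolation=cv2.INTER_CUBIC)
    im=cv2.convertScaleAbs(im,alpha=1.5)
    for x in range(-(-x0//step)*step,x0+w,step):
        cv2.line(im,((x-x0)*s,0),((x-x0)*s,6),(0,255,0),1);cv2.putText(im,str(x),((x-x0)*s+2,14),0,.38,(0,255,0),1)
    for y in range(-(-y0//step)*step,y0+h,step):
        cv2.line(im,(0,(y-y0)*s),(6,(y-y0)*s),(0,255,0),1);cv2.putText(im,str(y),(8,(y-y0)*s+4),0,.38,(0,255,0),1)
    return im
a=crop("top0raw.png",235,155,66,50,6,10); b=crop("top0raw.png",392,186,66,94,6,10)
c=crop("top0raw.png",315,155,66,44,6,10)
out=np.zeros((600,800,3),np.uint8)
out[:300,:396]=a; out[310:310+264,:396]=c; out[:564,400:796]=b
cv2.imwrite("pics/topcrop.png",out)
d=crop("scene0raw.png",145,135,145,110,5,10)
cv2.imwrite("pics/scenecrop.png",d)
E
```

```text
(no output)
```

View pics/topcrop.png

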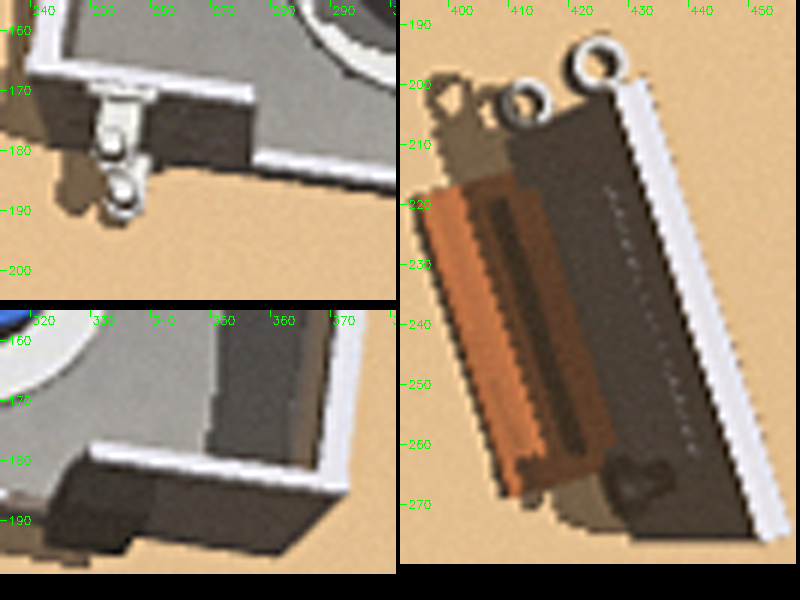

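View pics/scenecrop.png

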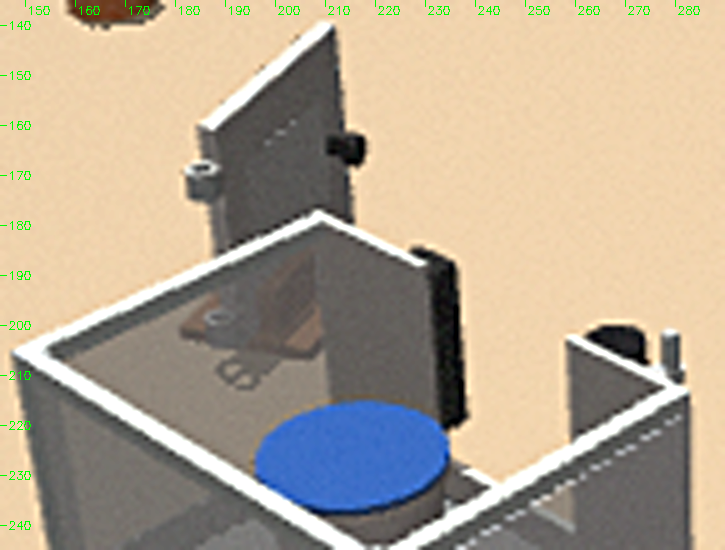

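The top crop shows the door's top-edge midline (430.2,199.2)-(454.1,274.9) and the upper knuckle mouth at (424.8,196.3). The upper pin tip is at (253.8,177.6) and the lower at (254.9,185.4). The scene crop shows the door's top edge (185.6,160.2)-(210,140.2), the knuckle at (185,168.2) and the upper pin tip at (278.8,201.2). I'll triangulate from these.

```bash
cat >h.py <<'E'
import numpy as np,cv2
from cell import env
def P(n):
    p=env.camera_params(n);K=np.array([[p["fx"],0,p["cx"]],[0,p["fy"],p["cy"]],[0,0,1]])
    return K@np.c_[np.array(p["R"]),np.array(p["t"])]
def tri(a,b):
    X=cv2.triangulatePoints(P("top"),P("scene"),np.array(a,float),np.array(b,float)).ravel();return X[:3]/X[3]
def plane(n,uv,z):
    M=P(n);A=np.c_[M[:,0],M[:,1],M[:,2]*z+M[:,3]];X=np.linalg.solve(A,[*uv,1]);return np.r_[X[:2]/X[2],z]
def proj(n,X):
    x=P(n)@np.r_[X,1];return x[:2]/x[2]
E
python3 - <<'E'
from h import *
np.set_printoptions(precision=4,suppress=True)
for n,a,b in [("door+y",(430.2,199.2),(185.6,160.2)),("door-y",(454.1,274.9),(210,140.2)),("knuck",(424.8,196.3),(185,168.2)),("pin",(253.8,177.6),(278.8,201.2)),("gR",(372.6,184.3),(208.2,177.4)),("gL",(239.3,166.6),(282.2,212.6))]:
    X=tri(a,b);print(n,X,"res",proj("top",X)-a,proj("scene",X)-b)
p=lambda u,z:plane("top",u,z)
a,b=p((430.2,199.2),.158),p((454.1,274.9),.158);print("door",a,b,np.linalg.norm(a-b),np.degrees(np.arctan2(*(a-b)[1::-1])),(a+b)/2)
a=p((424.8,196.3),.136);c=p((412.8,202.8),.036);print("kn",a,c)
a,b=p((239.3,166.6),.15),p((372.6,184.3),.15);print("guard front",a,b,np.linalg.norm(a-b),np.degrees(np.arctan2(*(a-b)[1::-1])))
for z in(.13,.14,.15,.16): print(z,p((253.8,177.6),z),p((254.9,185.4),z-.1), plane("scene",(278.8,201.2),z))
E
```

```text
door+y [ 0.595  -0.2437  0.157 ] res [-0.1772  0.1517] [-0.1981 -0.0437]
door-y [ 0.4424 -0.2875  0.1537] res [-0.1488  0.1207] [-0.1472 -0.0273]
knuck [ 0.6044 -0.2392  0.1361] res [ 0.037  -0.0316] [0.042  0.0091]
pin [0.6364 0.1178 0.1593] res [-0.3948  0.2588] [-0.4842 -0.0292]
gR [ 0.6262 -0.1281  0.1486] res [-0.3003  0.2399] [-0.3517 -0.0626]
gL [0.6619 0.1477 0.1497] res [ 0.1099 -0.0716] [0.1394 0.0072]
door [ 0.5952 -0.2437  0.158 ] [ 0.4426 -0.2863  0.158 ] 0.15840080633990328 15.599519208645805 [ 0.5189 -0.265   0.158 ]
kn [ 0.6044 -0.2391  0.136 ] [ 0.6044 -0.2397  0.036 ]
guard front [0.6617 0.1479 0.15  ] [ 0.6265 -0.1284  0.15  ] 0.27856528887606585 82.73351745550893
0.13 [0.6424 0.1183 0.13  ] [0.6427 0.1199 0.03  ] [0.5961 0.0901 0.13  ]
0.14 [0.6405 0.1178 0.14  ] [0.641  0.1195 0.04  ] [0.6096 0.0999 0.14  ]
0.15 [0.6387 0.1174 0.15  ] [0.6393 0.1191 0.05  ] [0.6232 0.1097 0.15  ]
0.16 [0.6368 0.1169 0.16  ] [0.6376 0.1187 0.06  ] [0.6368 0.1195 0.16  ]
```

Call:
carry_out(plan=[{"grip": 0, "dp": [-0.003, 0.04, -0.005], "rotation": [0, 0, 3.7]}, {"grip": 0, "dp": [-0.003, 0.0417, -0.005], "rotation": [0, 0, 3.7]}, {"grip": 0, "dp": [-0.003, 0.0417, -0.005], "rotation": [0, 0, 3.7]}, {"grip": 0, "dp": [-0.003, 0.0417, -0.005], "rotation": [0, 0, 3.7]}, {"grip": 0, "dp": [-0.003, 0.0417, 0], "rotation": [0, 0, 3.7]}, {"grip": 0, "dp": [-0.003, 0.0417, 0], "rotation": [0, 0, 3.7]}, {"grip": 0, "dp": [-0.003, 0.0417, 0], "rotation": [0, 0, 3.7]}, {"grip": 0, "dp": [-0.003, 0.0417, 0], "rotation": [0, 0, 3.7]}])

```text
time_s: 0.77
tool_pos: [0.4867, 0.405, 0.2346]
tool_rot: [-179.7, 0.7, 39.0]
force: [1.2, 0.2, 0.1]
grip_width: 0.0873
```

Call:
carry_out(plan=[{"grip": 0, "dp": [-0.003, 0.0417, 0], "rotation": [0, 0, 3.9]}, {"grip": 0, "dp": [-0.003, 0.0417, 0], "rotation": [0, 0, 3.9]}, {"grip": 0, "dp": [-0.003, 0.0417, 0], "rotation": [0, 0, 3.9]}, {"grip": 0, "dp": [-0.003, 0.0417, 0], "rotation": [0, 0, 3.9]}, {"grip": 0, "dp": [-0.003, 0.0417, 0], "rotation": [0, 0, 3.9]}, {"grip": 0, "dp": [-0.003, 0.0417, 0], "rotation": [0, 0, 3.9]}, {"grip": 0, "dp": [-0.003, 0.0417, 0], "rotation": [0, 0, 3.9]}, {"grip": 0, "dp": [-0.003, 0.0417, 0], "rotation": [0, 0, 3.9]}])

```text
time_s: 1.43
tool_pos: [0.6018, 0.097, 0.2297]
tool_rot: [179.7, 1.0, 6.2]
force: [1.1, -0.5, -0.3]
grip_width: 0.0871
```

Call:
carry_out(plan=[{"grip": 0, "dp": [-0.003, 0.0417, 0], "rotation": [0, 0, 4]}, {"grip": 0, "dp": [-0.003, 0.0417, 0], "rotation": [0, 0, 4]}, {"grip": 0, "dp": [-0.003, 0.0417, 0], "rotation": [0, 0, 4]}, {"grip": 0, "dp": [-0.003, 0.0417, 0], "rotation": [0, 0, 4]}, {"grip": 0, "dp": [-0.003, 0.0417, 0], "rotation": [0, 0, 7]}, {"grip": 0, "dp": [-0.006, 0.0417, 0], "rotation": [0, 0, 7]}, {"grip": 0, "dp": [-0.008, 0.03, 0], "rotation": [0, 0, 7]}, {"grip": 0, "dp": [0, 0, 0], "rotation": [0, 0, 7]}])

```text
time_s: 2.1
tool_pos: [0.5346, -0.1833, 0.2295]
tool_rot: [178.6, 0.5, -40.1]
force: [-0.1, -0.4, 0.5]
grip_width: 0.087
```

Call:
carry_out(plan=[{"grip": 0, "dp": [0, 0, 0], "rotation": [0, 0, 7.1]}, {"grip": 0, "dp": [0, 0, 0], "rotation": [0, 0, 7.1]}, {"grip": 0, "dp": [0, 0, 0], "rotation": [0, 0, 7.1]}, {"grip": 0, "dp": [0, 0, 0], "rotation": [0, 0, 7.1]}, {"grip": 0, "dp": [0, 0, 0], "rotation": [0, 0, 5.5]}, {"grip": 0, "dp": [0, 0, 0], "rotation": [0, 0, 0]}])

```text
time_s: 2.6
tool_pos: [0.5297, -0.1885, 0.2276]
tool_rot: [178.4, -0.2, -74.2]
force: [-0.3, -0.4, -0.1]
grip_width: 0.0871
```

```bash
cat >>h.py <<'E'
from scipy.spatial.transform import Rotation as Ro
def to(pos,yaw):
    """shift and turn (tool axes) from the present pose to pos, tool down, jaws at yaw"""
    o=env.get_obs();R=Ro.from_euler("xyz",o["tool_rot"],degrees=True);T=Ro.from_euler("xyz",[180,0,yaw],degrees=True)
    print("t",round(float(o["time_s"]),2),"pos",np.round(o["tool_pos"],4),"rot",np.round(o["tool_rot"],2),"F",np.round(o["force"],1),"M",np.round(o["wrist_torque"],2),"w",round(float(o["grip_width"]),4))
    print("dp",np.round(R.inv().apply(np.array(pos)-o["tool_pos"]),4),"rot",np.round((R.inv()*T).as_rotvec(degrees=True),2))
E
python3 -c "
from h import *
to([.519,-.265,.23],-74.4); print(env.get_obs()['qpos'])"
```

```text
t 2.6 pos [ 0.5297 -0.1885  0.2276] rot [178.43  -0.23 -74.17] F [-0.3 -0.4 -0.1] M [-0.04  0.12  0.03] w 0.0871
dp [ 0.0707  0.0313 -0.0012] rot [ 1.57 -0.23  0.23]
[-20.13909148   9.65784941  40.97784832  95.78647148  -5.31452043
  78.0757915  -52.52081554]
```

Call:
carry_out(plan=[{"grip": 0, "dp": [0.036, 0.016, 0], "rotation": [1.6, 0, 0]}, {"grip": 0, "dp": [0.035, 0.016, 0], "rotation": [0, 0, 0]}, {"grip": 0, "dp": [0, 0, 0], "rotation": [0, 0, 0]}])

```text
time_s: 2.85
tool_pos: [0.5196, -0.2634, 0.227]
tool_rot: [-179.9, -0.1, -73.1]
force: [-1.0, -0.3, 0.2]
grip_width: 0.0873
```

```bash
python3 -c "
from h import *
to([.519,-.265,.127],-74.4)"
```

```text
t 2.85 pos [ 0.5196 -0.2634  0.227 ] rot [-1.7995e+02 -1.4000e-01 -7.3110e+01] F [-1.  -0.3  0.2] M [-0.13  0.23 -0.05] w 0.0873
dp [0.0011 0.0012 0.1   ] rot [-0.05 -0.14  1.29]
```

Call:
carry_out(plan=[{"grip": 0.3, "dp": [0.001, 0.001, 0.025], "rotation": [0, 0, 1.3]}, {"grip": 0.4, "dp": [0, 0, 0.025], "rotation": [0, 0, 0]}, {"grip": 0.4, "dp": [0, 0, 0.025], "rotation": [0, 0, 0]}, {"grip": 0.4, "dp": [0, 0, 0.02], "rotation": [0, 0, 0]}, {"grip": 0.4, "dp": [0, 0, 0.005], "rotation": [0, 0, 0]}, {"grip": 0.4, "dp": [0, 0, 0], "rotation": [0, 0, 0]}])

```text
time_s: 3.35
tool_pos: [0.5183, -0.2684, 0.1237]
tool_rot: [-179.9, -0.2, -74.0]
force: [0.3, -0.3, -0.3]
grip_width: 0.0565
```

```bash
python3 -c "
from h import *
to([.519,-.265,.127],-74.4)"
```

```text
t 3.35 pos [ 0.5183 -0.2684  0.1237] rot [-179.89   -0.22  -73.95] F [ 0.3 -0.3 -0.3] M [-0.06  0.17 -0.06] w 0.0565
dp [-0.003  -0.0017 -0.0033] rot [-0.11 -0.22  0.45]
```

Call:
carry_out(plan=[{"grip": 0.4, "dp": [-0.003, -0.001, -0.003], "rotation": [0, 0, 0.4]}, {"grip": 0.6, "dp": [0, 0, 0], "rotation": [0, 0, 0]}, {"grip": 0.75, "dp": [0, 0, 0], "rotation": [0, 0, 0]}, {"grip": 0.85, "dp": [0, 0, 0], "rotation": [0, 0, 0]}, {"grip": 1, "dp": [0, 0, 0], "rotation": [0, 0, 0]}, {"grip": 1, "dp": [0, 0, 0], "rotation": [0, 0, 0]}, {"grip": 1, "dp": [0, 0, 0], "rotation": [0, 0, 0]}], force=10)

```text
time_s: 3.93
tool_pos: [0.522, -0.2652, 0.1328]
tool_rot: [-179.5, -0.4, -74.1]
force: [0.2, -0.1, -1.1]
grip_width: 0.0203
```

```bash
python3 -c "
from h import *
to([.519,-.265,.127],-74.4)"
```

```text
t 3.93 pos [ 0.522  -0.2652  0.1328] rot [-179.48   -0.44  -74.11] F [ 0.2 -0.1 -1.1] M [-0.04  0.18 -0.01] w 0.0203
dp [-0.001   0.0028  0.0058] rot [-0.52 -0.44  0.29]
```

Call:
carry_out(plan=[{"grip": 0.8, "dp": [-0.001, 0.003, 0.006], "rotation": [-0.5, -0.4, 0.3]}, {"grip": 1, "dp": [0, 0, 0], "rotation": [0, 0, 0]}, {"grip": 1, "dp": [0, 0, 0], "rotation": [0, 0, 0]}, {"grip": 1, "dp": [0, 0, 0], "rotation": [0, 0, 0]}, {"grip": 1, "dp": [0, 0, 0], "rotation": [0, 0, 0]}], force=10)

```text
time_s: 4.35
tool_pos: [0.5193, -0.2658, 0.1271]
tool_rot: [-179.9, -0.1, -74.5]
force: [-0.4, 0.2, 1.2]
grip_width: 0.0118
```

```bash
python3 -c "
from h import *
to([.519,-.265,.127],-74.4)"
```

```text
t 4.35 pos [ 0.5193 -0.2658  0.1271] rot [-1.7994e+02 -8.0000e-02 -7.4460e+01] F [-0.4  0.2  1.2] M [-0.08  0.16 -0.06] w 0.0118
dp [-0.0009  0.      0.    ] rot [-0.06 -0.08 -0.06]
```

Call:
carry_out(plan=[{"grip": 1, "dp": [0, 0, 0], "rotation": [0, 0, 0]}, {"grip": 1, "dp": [0, 0, 0], "rotation": [0, 0, 0]}, {"grip": 1, "dp": [0, 0, -0.008], "rotation": [0, 0, 0]}, {"grip": 1, "dp": [0, 0, -0.015], "rotation": [0, 0, 0]}, {"grip": 1, "dp": [0, 0, -0.02], "rotation": [0, 0, 0]}, {"grip": 1, "dp": [0, 0, -0.02], "rotation": [0, 0, 0]}, {"grip": 1, "dp": [0, 0, 0], "rotation": [0, 0, 0]}], force=45)

```text
time_s: 4.93
tool_pos: [0.5151, -0.2659, 0.1883]
tool_rot: [179.5, 0.0, -74.5]
force: [0.7, -0.4, -3.4]
grip_width: 0.012
```

```bash
python3 -c "
from h import *
to([.519,-.265,.19],-74.4)"
```

```text
t 4.93 pos [ 0.5151 -0.2659  0.1883] rot [ 1.7945e+02  4.0000e-02 -7.4520e+01] F [ 0.7 -0.4 -3.4] M [-0.12 -0.08  0.03] w 0.012
dp [ 0.0002 -0.004  -0.0017] rot [ 0.55  0.04 -0.12]
```

Call:
carry_out(plan=[{"grip": 1, "dp": [-0.015, 0.015, 0], "rotation": [0.5, 0, 4]}, {"grip": 1, "dp": [-0.03, 0.012, 0], "rotation": [0, 0, 5]}, {"grip": 1, "dp": [-0.03, 0.01, 0], "rotation": [0, 0, 5]}, {"grip": 1, "dp": [-0.04, 0.005, 0], "rotation": [0, 0, 5]}, {"grip": 1, "dp": [-0.04, 0.005, 0], "rotation": [0, 0, 4]}, {"grip": 1, "dp": [-0.04, 0.005, 0], "rotation": [0, 0, 0]}, {"grip": 1, "dp": [-0.04, 0.005, 0], "rotation": [0, 0, 0]}, {"grip": 1, "dp": [-0.03, 0.005, 0], "rotation": [0, 0, 0]}])

```text
time_s: 5.6
tool_pos: [0.4497, -0.0126, 0.1785]
tool_rot: [179.3, -0.4, -99.1]
force: [0.6, 0.2, -3.9]
grip_width: 0.0118
```

```bash
python3 -c "
from h import *
to([.47,.139,.185],-97.3)"
```

```text
t 5.6 pos [ 0.4497 -0.0126  0.1785] rot [179.34  -0.38 -99.12] F [ 0.6  0.2 -3.9] M [-0.03  0.01 -0.02] w 0.0118
dp [-0.1529  0.0041 -0.0075] rot [ 0.67 -0.37 -1.82]
```

Call:
carry_out(plan=[{"grip": 1, "dp": [-0.038, 0, -0.003], "rotation": [0.5, -0.3, -1.5]}, {"grip": 1, "dp": [-0.038, 0, -0.002], "rotation": [0, 0, 0]}, {"grip": 1, "dp": [-0.038, 0, -0.002], "rotation": [0, 0, 0]}, {"grip": 1, "dp": [-0.032, 0, 0], "rotation": [0, 0, 0]}, {"grip": 1, "dp": [0, 0, 0], "rotation": [0, 0, 0]}])

```text
time_s: 6.02
tool_pos: [0.4625, 0.1466, 0.1788]
tool_rot: [179.3, 0.1, -97.0]
force: [-1.5, 0.2, -2.6]
grip_width: 0.0117
```

```bash
python3 -c "
from h import *
to([.497,.136,.185],-97.3)"
```

```text
t 6.02 pos [0.4625 0.1466 0.1788] rot [ 1.7928e+02  6.0000e-02 -9.6960e+01] F [-1.5  0.2 -2.6] M [-0.11  0.24 -0.05] w 0.0117
dp [ 0.0063 -0.0354 -0.0066] rot [0.72 0.06 0.34]
```

Call:
carry_out(plan=[{"grip": 1, "dp": [0.003, -0.025, 0], "rotation": [0.7, 0, 0.3]}, {"grip": 1, "dp": [0.003, -0.02, 0], "rotation": [0, 0, 0]}, {"grip": 1, "dp": [0.001, -0.013, 0], "rotation": [0, 0, 0]}, {"grip": 1, "dp": [0, 0, 0], "rotation": [0, 0, 0]}])

```text
time_s: 6.35
tool_pos: [0.5158, 0.136, 0.1719]
tool_rot: [179.5, -0.2, -96.6]
force: [0.2, 0.6, -3.6]
grip_width: 0.0115
```

```bash
python3 - <<'E'
from h import *
to([.548,.1295,.179],-97.3)
ims={n:env.read_camera(n)[...,::-1] for n in("top","scene")}
to([.548,.1295,.179],-97.3)
for n in ims: cv2.imwrite(n+"1raw.png",ims[n])
def crop(im,x0,y0,w,h,s,step):
    im=cv2.resize(im[y0:y0+h,x0:x0+w],None,fx=s,fy=s,interpolation=cv2.INTER_CUBIC)
    im=cv2.convertScaleAbs(im,alpha=1.5)
    for x in range(-(-x0//step)*step,x0+w,step):
        cv2.line(im,((x-x0)*s,0),((x-x0)*s,6),(0,255,0),1);cv2.putText(im,str(x),((x-x0)*s+2,14),0,.38,(0,255,0),1)
    for y in range(-(-y0//step)*step,y0+h,step):
        cv2.line(im,(0,(y-y0)*s),(6,(y-y0)*s),(0,255,0),1);cv2.putText(im,str(y),(8,(y-y0)*s+4),0,.38,(0,255,0),1)
    return im
out=np.zeros((600,800,3),np.uint8)
out[:,:396]=crop(ims["top"],225,160,66,100,6,10)
out[:,404:800]=crop(ims["scene"],235,160,66,100,6,10)
cv2.imwrite("pics/near1.png",out)
E
```

```text
t 6.35 pos [0.5158 0.136  0.1719] rot [179.45  -0.22 -96.59] F [ 0.2  0.6 -3.6] M [-0.08  0.17 -0.06] w 0.0115
dp [ 0.0028 -0.0327 -0.0074] rot [ 0.55 -0.22  0.71]
t 6.45 pos [0.5133 0.1364 0.1717] rot [179.26  -0.22 -96.57] F [-0.2  0.3 -3.9] M [-0.02  0.21  0.03] w 0.0116
dp [ 0.0029 -0.0351 -0.0078] rot [ 0.73 -0.22  0.73]
```

View pics/near1.png

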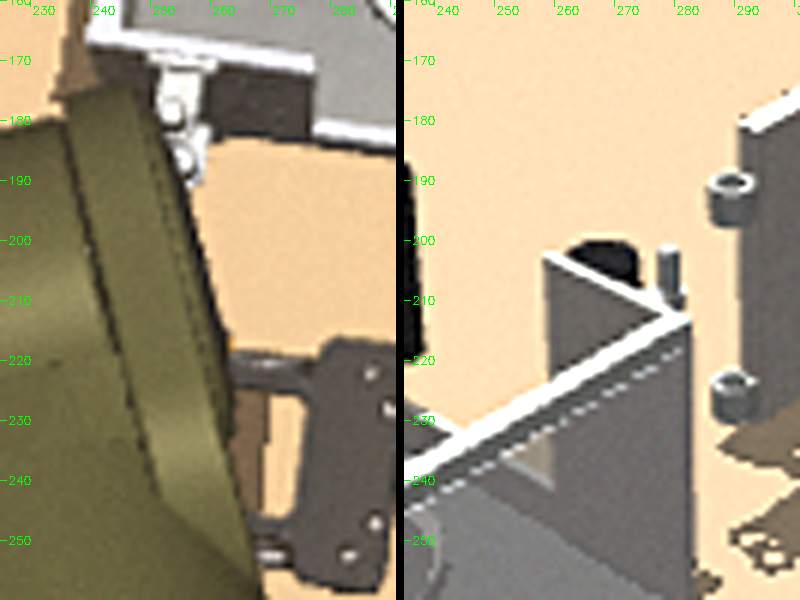

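The scene half shows the upper knuckle's mouth at (289.1,190.4), the lower one's at (289.4,222.8) and the upper pin tip at (278.8,200.9). In the top half the arm hides the door. I'll compare these with the positions predicted from the TCP.

```bash
python3 - <<'E'
from h import *
np.set_printoptions(precision=4,suppress=True)
t=np.array([.5145,.1362,.1718]);a=np.radians(-6.6)
k=t+.0895*np.array([np.cos(a),np.sin(a),0]);
for z,m in((.1808,(289.1,190.4)),(.0808,(289.4,222.8))):
    k[2]=z;print(k,proj("scene",k),"meas",m,plane("scene",m,z))
print("pin pred",proj("scene",[.637,.118,.159]),"meas 278.8 200.9/201.2", plane("scene",(278.8,201),.159))
# original rack knuckle check
print(proj("scene",[.6054,-.2414,.136]),"meas",(185,168.2))
E
```

```text
[0.6034 0.1259 0.1808] [288.5214 189.0763] meas (289.1, 190.4) [0.6081 0.1309 0.1808]
[0.6034 0.1259 0.0808] [288.633  222.5628] meas (289.4, 222.8) [0.6032 0.1282 0.0808]
pin pred [278.253  201.4051] meas 278.8 200.9/201.2 [0.6346 0.118  0.159 ]
[184.2697 168.1658] meas (185, 168.2)
```

Call:
carry_out(plan=[{"grip": 1, "dp": [0, 0, -0.005], "rotation": [0.6, -0.2, 0.7]}, {"grip": 1, "dp": [0.0015, -0.015, -0.001], "rotation": [0, 0, 0]}, {"grip": 1, "dp": [0.0015, -0.014, -0.001], "rotation": [0, 0, 0]}, {"grip": 1, "dp": [0, -0.005, 0], "rotation": [0, 0, 0]}, {"grip": 1, "dp": [0, 0, 0], "rotation": [0, 0, 0]}])

```text
time_s: 6.87
tool_pos: [0.5416, 0.1297, 0.1778]
tool_rot: [179.6, 0.0, -97.3]
force: [-0.4, -0.1, -3.7]
grip_width: 0.0118
```

```bash
python3 -c "
from h import *
to([.548,.1294,.172],-97.3)"
```

```text
t 6.87 pos [0.5416 0.1297 0.1778] rot [ 1.7956e+02  4.0000e-02 -9.7300e+01] F [-0.4 -0.1 -3.7] M [ 0.02  0.15 -0.02] w 0.0118
dp [-0.0005 -0.0064  0.0058] rot [0.44 0.04 0.  ]
```

Call:
carry_out(plan=[{"grip": 1, "dp": [-0.0005, -0.0065, 0.001], "rotation": [0.4, 0, 0]}, {"grip": 1, "dp": [0, 0, 0.001], "rotation": [0, 0, 0]}, {"grip": 1, "dp": [0, 0, 0.001], "rotation": [0, 0, 0]}])

```text
time_s: 7.12
tool_pos: [0.5465, 0.1301, 0.1749]
tool_rot: [179.9, 0.1, -97.3]
force: [0.3, 0.1, -3.5]
grip_width: 0.0117
```

```bash
python3 - <<'E'
from h import *
im=env.read_camera("scene")[...,::-1]
to([.548,.1294,.168],-97.3)
x0,y0,s=245,165,10
c=cv2.convertScaleAbs(cv2.resize(im[y0:y0+60,x0:x0+60],None,fx=s,fy=s,interpolation=cv2.INTER_CUBIC),alpha=1.5)
for k in range(0,60,10):
    cv2.putText(c,str(x0+k),(k*s,12),0,.4,(0,255,0),1);cv2.putText(c,str(y0+k),(0,k*s+4),0,.4,(0,255,0),1)
cv2.imwrite("pics/near2.png",c)
E
```

```text
t 7.17 pos [0.5464 0.1301 0.1746] rot [ 1.7992e+02  9.0000e-02 -9.7280e+01] F [ 0.5  0.2 -4.6] M [-0.03  0.19 -0.02] w 0.0114
dp [ 0.0005 -0.0016  0.0066] rot [0.08 0.09 0.02]
```

View pics/near2.png

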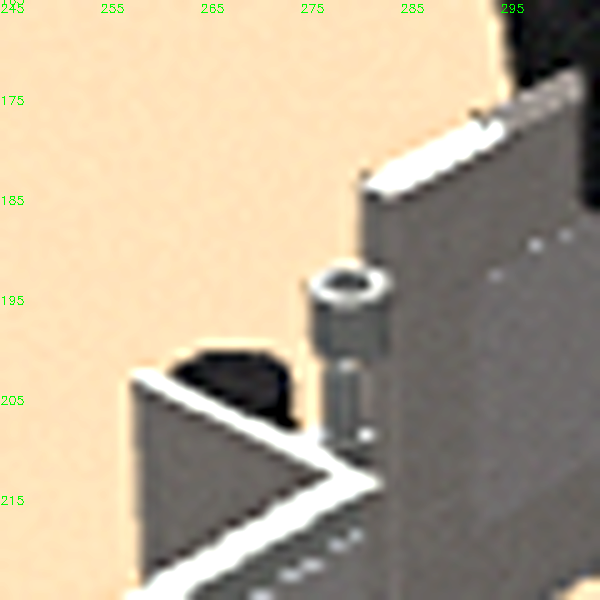

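The knuckle's centre is at about (279.5,193) and the pin's at about (279.0,204), so it sits about 1.5 mm too far right. That agrees with the remaining shift of +1.6 mm x and -0.7 mm y. I'll apply it and lower by feel.

Call:
carry_out(plan=[{"grip": 1, "dp": [0.0005, -0.0017, 0], "rotation": [0, 0, 0]}, {"grip": 1, "dp": [0, 0, 0.002], "rotation": [0, 0, 0]}, {"grip": 1, "dp": [0, 0, 0.002], "rotation": [0, 0, 0]}, {"grip": 1, "dp": [0, 0, 0.001], "rotation": [0, 0, 0]}])

```text
time_s: 7.5
tool_pos: [0.5471, 0.1299, 0.1693]
tool_rot: [179.9, 0.1, -97.2]
force: [-0.3, -0.1, -2.3]
grip_width: 0.0113
```

```bash
python3 -c "
from h import *
to([.548,.1294,.166],-97.3)"
```

```text
t 7.5 pos [0.5471 0.1299 0.1693] rot [ 1.7988e+02  1.2000e-01 -9.7220e+01] F [-0.3 -0.1 -2.3] M [-0.03  0.2  -0.02] w 0.0113
dp [ 0.0004 -0.0009  0.0033] rot [0.12 0.12 0.08]
```

Call:
carry_out(plan=[{"grip": 1, "dp": [0.0004, -0.0009, 0.001], "rotation": [0, 0, 0]}, {"grip": 1, "dp": [0, 0, 0.0015], "rotation": [0, 0, 0]}, {"grip": 1, "dp": [0, 0, 0.0015], "rotation": [0, 0, 0]}])

```text
time_s: 7.75
tool_pos: [0.5481, 0.1293, 0.1651]
tool_rot: [179.9, 0.1, -97.2]
force: [0.7, -0.4, -4.5]
grip_width: 0.0116
```

```bash
python3 -c "
from h import *
to([.548,.1294,.162],-97.3)"
```

```text
t 7.75 pos [0.5481 0.1293 0.1651] rot [ 1.7989e+02  1.2000e-01 -9.7220e+01] F [ 0.7 -0.4 -4.5] M [-0.09  0.21 -0.07] w 0.0116
dp [-0.0001  0.0001  0.0031] rot [0.11 0.12 0.08]
```

Call:
carry_out(plan=[{"grip": 1, "dp": [0, 0, 0.0015], "rotation": [0, 0, 0]}, {"grip": 1, "dp": [0, 0, 0.0015], "rotation": [0, 0, 0]}, {"grip": 1, "dp": [0, 0, 0.0015], "rotation": [0, 0, 0]}])

```text
time_s: 8.0
tool_pos: [0.548, 0.1293, 0.1598]
tool_rot: [179.9, 0.1, -97.2]
force: [0.1, -0.9, -3.9]
grip_width: 0.0115
```

```bash
python3 -c "
from h import *
to([.548,.1294,.148],-97.3)"
```

```text
t 8.0 pos [0.548  0.1293 0.1598] rot [ 1.7987e+02  1.1000e-01 -9.7230e+01] F [ 0.1 -0.9 -3.9] M [-0.02  0.19  0.05] w 0.0115
dp [-0.0001 -0.0001  0.0118] rot [0.13 0.11 0.07]
```

Call:
carry_out(plan=[{"grip": 1, "dp": [0, 0, 0.0015], "rotation": [0, 0, 0]}, {"grip": 1, "dp": [0, 0, 0.0015], "rotation": [0, 0, 0]}, {"grip": 1, "dp": [0, 0, 0.0015], "rotation": [0, 0, 0]}])

```text
time_s: 8.25
tool_pos: [0.5479, 0.1293, 0.1545]
tool_rot: [179.9, 0.1, -97.2]
force: [-0.4, -0.0, -4.0]
grip_width: 0.0117
```

Call:
carry_out(plan=[{"grip": 1, "dp": [0, 0, 0.0015], "rotation": [0, 0, 0]}, {"grip": 1, "dp": [0, 0, 0.0015], "rotation": [0, 0, 0]}])

```text
time_s: 8.42
tool_pos: [0.5479, 0.1293, 0.1512]
tool_rot: [179.9, 0.1, -97.2]
force: [-0.6, -0.4, -3.8]
grip_width: 0.0116
```

```bash
python3 -c "
from h import *
to([.548,.1294,.148],-97.3)"
```

```text
t 8.42 pos [0.5479 0.1293 0.1512] rot [ 1.7985e+02  1.0000e-01 -9.7220e+01] F [-0.6 -0.4 -3.8] M [-0.03  0.11  0.06] w 0.0116
dp [-0.0001 -0.0001  0.0032] rot [0.15 0.1  0.08]
```

Call:
carry_out(plan=[{"grip": 1, "dp": [0, 0, 0.001], "rotation": [0, 0, 0]}, {"grip": 1, "dp": [0, 0, 0.001], "rotation": [0, 0, 0]}])

```text
time_s: 8.58
tool_pos: [0.5478, 0.1294, 0.1491]
tool_rot: [179.8, 0.1, -97.2]
force: [-3.0, -0.7, 2.4]
grip_width: 0.0117
```

Call:
carry_out(plan=[{"grip": 1, "dp": [0, 0, 0.001], "rotation": [0, 0, 0]}])

```text
time_s: 8.67
tool_pos: [0.5478, 0.1296, 0.1488]
tool_rot: [179.8, 0.1, -97.2]
force: [-4.4, -0.9, 4.8]
grip_width: 0.0113
```

Call:
carry_out(plan=[{"grip": 1, "dp": [0, 0, 0.001], "rotation": [0, 0, 0]}])

```text
time_s: 8.75
tool_pos: [0.5479, 0.1297, 0.1489]
tool_rot: [179.9, 0.2, -97.2]
force: [-4.5, -0.2, 4.3]
grip_width: 0.0117
```

Call:
carry_out(plan=[{"grip": 1, "dp": [0, 0, 0], "rotation": [0, 0, 0]}, {"grip": 1, "dp": [0, 0, 0], "rotation": [0, 0, 0]}], force=5)

```text
time_s: 8.92
tool_pos: [0.5481, 0.1295, 0.1488]
tool_rot: [179.9, 0.2, -97.2]
force: [-1.3, 0.0, -1.3]
grip_width: 0.0119
```

```bash
python3 - <<'E'
from h import *
im=env.read_camera("scene")[...,::-1]
to([.548,.1294,.149],-97.3)
x0,y0,s=245,165,10
c=cv2.convertScaleAbs(cv2.resize(im[y0:y0+60,x0:x0+60],None,fx=s,fy=s,interpolation=cv2.INTER_CUBIC),alpha=1.5)
for k in range(0,60,10):
    cv2.putText(c,str(x0+k),(k*s,12),0,.4,(0,255,0),1);cv2.putText(c,str(y0+k),(0,k*s+4),0,.4,(0,255,0),1)
cv2.imwrite("pics/near3.png",c)
E
```

```text
t 8.97 pos [0.548  0.1295 0.1487] rot [ 1.7988e+02  1.6000e-01 -9.7230e+01] F [-1.  -0.4 -2.2] M [-0.12  0.31 -0.06] w 0.0121
dp [ 0.0001 -0.     -0.0003] rot [0.12 0.16 0.07]
```

View pics/near3.png

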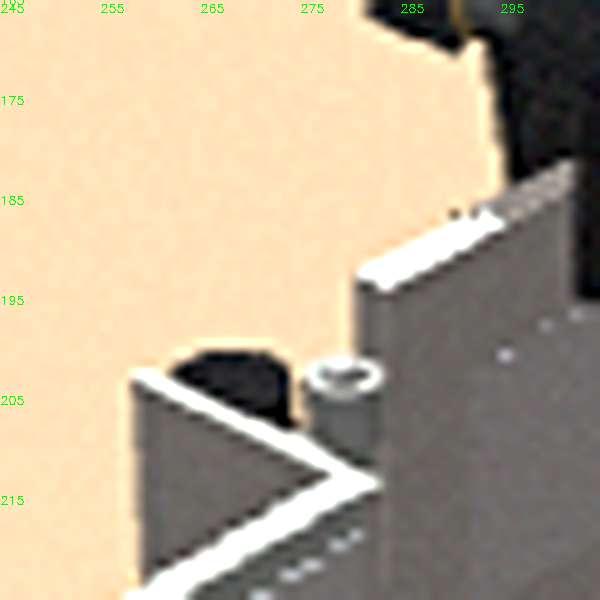

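The knuckle's rim is at about (279.4,202.5), right around the pin and hiding it down to its bracket, so the door is seated. I'll swing it about the pin line at light grip.

```bash
cat >>h.py <<'E'
PIN=np.array([.6369,.1182])
def arc(yaw,z=.1492,r=.0895,pin=PIN):
    a=np.radians(yaw);to([pin[0]+r*np.sin(a),pin[1]-r*np.cos(a),z],yaw)
E
python3 -c "
from h import *
print(tri((310,136),(214.6,225.6)));arc(-93); print(env.get_obs()['qpos'])"
```

```text
[ 0.74238075 -0.00322683  0.09950354]
t 8.97 pos [0.548  0.1295 0.1487] rot [ 1.7988e+02  1.6000e-01 -9.7230e+01] F [-1.  -0.4 -2.2] M [-0.12  0.31 -0.06] w 0.0121
dp [ 0.0067 -0.0003 -0.0005] rot [ 0.11  0.17 -4.23]
[ -37.49496868   11.00184995   24.2979888   102.01138469   -5.0654684
   68.07263428 -108.92271858]
```

Call:
carry_out(plan=[{"grip": 1, "dp": [0.003, 0, 0], "rotation": [0, 0, -2]}, {"grip": 1, "dp": [0.0045, -0.0001, 0], "rotation": [0, 0, -3]}, {"grip": 1, "dp": [0.0045, -0.0001, 0], "rotation": [0, 0, -3]}])

```text
time_s: 9.22
tool_pos: [0.5464, 0.118, 0.1482]
tool_rot: [179.8, 0.1, -88.9]
force: [-2.5, -1.2, -1.8]
grip_width: 0.0123
```

```bash
python3 -c "
from h import *
arc(env.get_obs()['tool_rot'][2])"
```

```text
t 9.22 pos [0.5464 0.118  0.1482] rot [ 1.7979e+02  1.5000e-01 -8.8890e+01] F [-2.5 -1.2 -1.8] M [-0.26  0.48 -0.08] w 0.0123
dp [ 0.0016 -0.001  -0.001 ] rot [0.21 0.15 0.  ]
```

Call:
carry_out(plan=[{"grip": 1, "dp": [0.0078, -0.0012, -0.0008], "rotation": [0.2, 0, -4]}, {"grip": 1, "dp": [0.0063, -0.0003, -0.0002], "rotation": [0, 0, -4]}, {"grip": 1, "dp": [0.0063, -0.0003, -0.0002], "rotation": [0, 0, -4]}, {"grip": 1, "dp": [0.0063, -0.0003, -0.0002], "rotation": [0, 0, -4]}, {"grip": 1, "dp": [0.0063, -0.0003, -0.0002], "rotation": [0, 0, -4]}])

```text
time_s: 9.63
tool_pos: [0.5525, 0.0841, 0.1482]
tool_rot: [179.8, 0.1, -67.9]
force: [-0.3, 0.1, -1.7]
grip_width: 0.0117
```

```bash
python3 -c "
from h import *
arc(env.get_obs()['tool_rot'][2])"
```

```text
t 9.63 pos [0.5525 0.0841 0.1482] rot [ 1.7983e+02  1.4000e-01 -6.7850e+01] F [-0.3  0.1 -1.7] M [-0.13  0.21  0.04] w 0.0117
dp [ 0.0002 -0.0016 -0.001 ] rot [0.17 0.14 0.  ]
```

Call:
carry_out(plan=[{"grip": 1, "dp": [0.0064, -0.0018, -0.0006], "rotation": [0, 0, -4]}, {"grip": 1, "dp": [0.0063, -0.0004, -0.0002], "rotation": [0, 0, -4]}, {"grip": 1, "dp": [0.0063, -0.0004, -0.0002], "rotation": [0, 0, -4]}, {"grip": 1, "dp": [0.0063, -0.0004, -0.0002], "rotation": [0, 0, -4]}, {"grip": 1, "dp": [0.0063, -0.0004, -0.0002], "rotation": [0, 0, -4]}])

```text
time_s: 10.05
tool_pos: [0.5706, 0.0555, 0.1482]
tool_rot: [179.7, 0.3, -46.9]
force: [-1.1, -1.2, -2.7]
grip_width: 0.0119
```

```bash
python3 -c "
from h import *
arc(env.get_obs()['tool_rot'][2])"
```

```text
t 10.05 pos [0.5706 0.0555 0.1482] rot [179.67   0.26 -46.86] F [-1.1 -1.2 -2.7] M [-0.11  0.28  0.04] w 0.0119
dp [-0.0004 -0.0017 -0.001 ] rot [0.33 0.26 0.  ]
```

Call:
carry_out(plan=[{"grip": 1, "dp": [0.006, -0.0018, -0.0006], "rotation": [0.3, 0.2, -4]}, {"grip": 1, "dp": [0.0062, -0.0005, -0.0002], "rotation": [0, 0, -4]}, {"grip": 1, "dp": [0.0062, -0.0005, -0.0002], "rotation": [0, 0, -4]}, {"grip": 1, "dp": [0.0062, -0.0005, -0.0002], "rotation": [0, 0, -4]}, {"grip": 1, "dp": [0.0062, -0.0005, -0.0002], "rotation": [0, 0, -4]}])

```text
time_s: 10.47
tool_pos: [0.5972, 0.0358, 0.1478]
tool_rot: [179.8, 0.1, -25.9]
force: [-0.0, -0.1, -1.2]
grip_width: 0.0118
```

```bash
python3 -c "
from h import *
arc(env.get_obs()['tool_rot'][2])"
```

```text
t 10.47 pos [0.5972 0.0358 0.1478] rot [ 1.798e+02  1.500e-01 -2.590e+01] F [-0.  -0.1 -1.2] M [-0.16  0.27  0.06] w 0.0118
dp [-0.0003 -0.002  -0.0014] rot [0.2  0.15 0.  ]
```

Call:
carry_out(plan=[{"grip": 1, "dp": [0.006, -0.0018, -0.0006], "rotation": [0.2, 0.1, -4]}, {"grip": 1, "dp": [0.0062, -0.0005, -0.0003], "rotation": [0, 0, -4]}, {"grip": 1, "dp": [0.0047, -0.0004, -0.0003], "rotation": [0, 0, -3]}, {"grip": 1, "dp": [0.0031, -0.0003, -0.0002], "rotation": [0, 0, -2]}])

```text
time_s: 10.8
tool_pos: [0.6178, 0.0282, 0.1474]
tool_rot: [179.8, 0.1, -12.2]
force: [-1.0, -0.2, -1.8]
grip_width: 0.0116
```

```bash
python3 -c "
from h import *
arc(env.get_obs()['tool_rot'][2])"
```

```text
t 10.8 pos [0.6178 0.0282 0.1474] rot [ 1.7981e+02  1.2000e-01 -1.2240e+01] F [-1.  -0.2 -1.8] M [-0.26  0.35  0.1 ] w 0.0116
dp [-0.0004 -0.0025 -0.0018] rot [0.19 0.12 0.  ]
```

Call:
carry_out(plan=[{"grip": 1, "dp": [0.0014, -0.001, -0.0006], "rotation": [0, 0, -1]}, {"grip": 1, "dp": [0.0016, -0.0005, -0.0004], "rotation": [0, 0, -1]}, {"grip": 1, "dp": [0.0016, -0.0003, -0.0003], "rotation": [0, 0, -1]}])

```text
time_s: 11.05
tool_pos: [0.6228, 0.0274, 0.1476]
tool_rot: [179.7, 0.2, -9.1]
force: [-0.8, -1.2, -2.6]
grip_width: 0.012
```

Call:
carry_out(plan=[{"grip": 1, "dp": [0.0014, -0.0002, -0.0003], "rotation": [0, 0, -0.8]}])

```text
time_s: 11.13
tool_pos: [0.6242, 0.0273, 0.1477]
tool_rot: [179.7, 0.2, -8.2]
force: [-0.4, -1.0, -2.6]
grip_width: 0.0118
```

```bash
python3 -c "
from h import *
arc(-7.3)"
```

```text
t 11.13 pos [0.6242 0.0273 0.1477] rot [179.68   0.24  -8.24] F [-0.4 -1.  -2.6] M [-0.27  0.19  0.03] w 0.0118
dp [ 0.001  -0.0023 -0.0015] rot [ 0.32  0.24 -0.94]
```

Call:
carry_out(plan=[{"grip": 1, "dp": [0.0012, -0.0002, -0.0003], "rotation": [0, 0, -0.7]}])

```text
time_s: 11.22
tool_pos: [0.625, 0.0273, 0.1478]
tool_rot: [179.7, 0.3, -7.5]
force: [-3.2, -1.4, -1.7]
grip_width: 0.0119
```

Call:
carry_out(plan=[{"grip": 1, "dp": [0.0012, -0.0002, -0.0003], "rotation": [0, 0, -0.6]}])

```text
time_s: 11.3
tool_pos: [0.6253, 0.0274, 0.1478]
tool_rot: [179.7, 0.4, -6.8]
force: [-4.4, -0.2, -0.4]
grip_width: 0.0122
```

Call:
carry_out(plan=[{"grip": 1, "dp": [0.001, 0, -0.0003], "rotation": [0, 0, -0.5]}])

```text
time_s: 11.38
tool_pos: [0.6253, 0.0275, 0.1478]
tool_rot: [179.7, 0.6, -6.3]
force: [-3.9, -0.8, -2.6]
grip_width: 0.0124
```

```bash
python3 -c "
from h import *
arc(-7.3)"
```

```text
t 11.38 pos [0.6253 0.0275 0.1478] rot [179.66   0.6   -6.3 ] F [-3.9 -0.8 -2.6] M [-0.21  1.02 -0.08] w 0.0124
dp [ 0.     -0.002  -0.0014] rot [0.35 0.59 1.  ]
```

Contact with the stop is felt: x is held at 0.6253 with about 4 N. I'll release now and rise.

Call:
carry_out(plan=[{"grip": 0.7, "dp": [0, 0, 0], "rotation": [0, 0, 0]}, {"grip": 0.6, "dp": [0, 0, 0], "rotation": [0, 0, 0]}, {"grip": 0.6, "dp": [0, 0, 0], "rotation": [0, 0, 0]}, {"grip": 0.6, "dp": [0, 0, 0], "rotation": [0, 0, 0]}])

```text
time_s: 11.72
tool_pos: [0.6291, 0.0291, 0.1504]
tool_rot: [179.8, 0.1, -6.2]
force: [0.4, -0.2, 0.1]
grip_width: 0.0304
```

```bash
python3 -c "
from h import *
arc(-7.3)"
```

```text
t 11.72 pos [0.6291 0.0291 0.1504] rot [ 1.7984e+02  8.0000e-02 -6.2000e+00] F [ 0.4 -0.2  0.1] M [-0.05  0.08 -0.02] w 0.0304
dp [-0.0035  0.0001  0.0012] rot [0.16 0.08 1.1 ]
```

Call:
carry_out(plan=[{"grip": 0.55, "dp": [-0.0035, 0, -0.001], "rotation": [0, 0, 1]}, {"grip": 0.55, "dp": [0, 0, -0.01], "rotation": [0, 0, 0]}, {"grip": 0.55, "dp": [0, 0, -0.02], "rotation": [0, 0, 0]}, {"grip": 0.55, "dp": [0, 0, -0.03], "rotation": [0, 0, 0]}, {"grip": 0.55, "dp": [0, 0, -0.03], "rotation": [0, 0, 0]}, {"grip": 0.55, "dp": [-0.04, 0, 0], "rotation": [0, 0, 0]}, {"grip": 0.55, "dp": [-0.04, 0, 0], "rotation": [0, 0, 0]}, {"grip": 0.55, "dp": [-0.04, 0, 0], "rotation": [0, 0, 0]}])

```text
time_s: 12.38
tool_pos: [0.5125, 0.0448, 0.2501]
tool_rot: [179.8, -0.6, -7.6]
force: [-0.3, 1.5, 0.4]
grip_width: 0.0394
```

Call:
carry_out(plan=[{"grip": 0.55, "dp": [-0.02, -0.04, 0], "rotation": [0, 0, 0]}, {"grip": 0.55, "dp": [0, -0.04, 0], "rotation": [0, 0, 0]}, {"grip": 0.55, "dp": [0, -0.04, 0], "rotation": [0, 0, 0]}, {"grip": 0.55, "dp": [0, -0.04, 0], "rotation": [0, 0, 0]}, {"grip": 0.55, "dp": [0, -0.04, 0], "rotation": [0, 0, 0]}, {"grip": 0.55, "dp": [0, -0.04, 0], "rotation": [0, 0, 0]}, {"grip": 0.55, "dp": [0, 0, 0], "rotation": [0, 0, 0]}])

```text
time_s: 12.97
tool_pos: [0.5199, 0.2902, 0.2614]
tool_rot: [-179.4, -1.3, -8.1]
force: [-2.0, 0.4, -0.4]
grip_width: 0.0391
```

```bash
python3 - <<'E'
from h import *
to([.5,.3,.25],-7.3)
a=env.read_camera("top")[...,::-1];b=env.read_camera("scene")[...,::-1]
f=lambda im,x,y,w,h,s:cv2.convertScaleAbs(cv2.resize(im[y:y+h,x:x+w],None,fx=s,fy=s,interpolation=cv2.INTER_CUBIC),alpha=1.5)
o=np.zeros((600,800,3),np.uint8)
o[:300,:800]=f(a,225,150,160,60,5); o[304:304+296,:400]=f(b,195,160,100,74,4)
c=cv2.resize(a,(394,296));o[304:,404:798]=c
cv2.imwrite("pics/end.png",o)
E
```

```text
t 12.97 pos [0.5199 0.2902 0.2614] rot [-179.39   -1.25   -8.08] F [-2.   0.4 -0.4] M [-0.04  0.21 -0.01] w 0.0391
dp [-0.0214 -0.0068  0.011 ] rot [-0.6  -1.25 -0.77]
```

View pics/end.png

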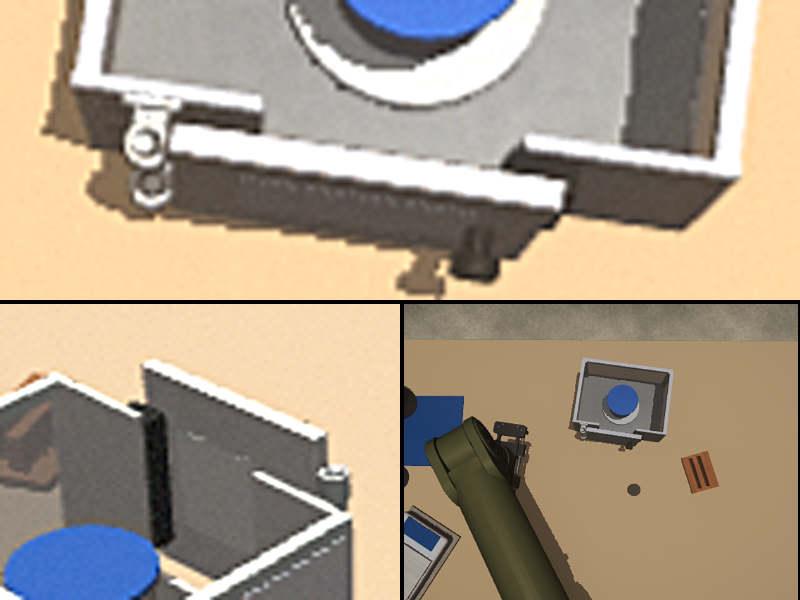

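The top crop shows the door along the guard's front, with both knuckles on their pins and the rack empty. Its top edge runs from about (175,140) to (563,195) in the crop, and the cap is unmoved. I'll check the angle in numbers.

```bash
python3 - <<'E'
from h import *
q=lambda X,Y:(225+X/5-.4,150+Y/5-.4)
for a,b in(((173,150),(560,207)),((178,127),(565,183))):
    A,B=plane("top",q(*a),.180),plane("top",q(*b),.180);print(A,B,np.linalg.norm(A-B),np.degrees(np.arctan2(*(A-B)[1::-1]))-90)
n=np.array([.992,-.1265]);c=np.array([.6441,.0098]);m=(A+plane("top",q(560,207),.18))/2
A1,B1=plane("top",q(173,150),.18),plane("top",q(560,207),.18)
print("mid-plane in front of guard face: hinge end",n@((A+A1)[:2]/2-c),"free end",n@((B+B1)[:2]/2-c))
b=env.read_camera("top"); o=cv2.imread("top0raw.png")[...,::-1]
d=cv2.absdiff(b,o).max(2)
for nm,(x,y) in dict(cap=(326,263)).items(): print(nm,d[y-12:y+12,x-12:x+12].max())
E
```

```text
[0.62909974 0.10510339 0.18      ] [ 0.60705558 -0.05057188  0.18      ] 0.15722828772548206 -8.059696119695332
[0.63854635 0.10320291 0.18      ] [ 0.61683959 -0.05265786  0.18      ] 0.15736506292049418 -7.928595451263718
mid-plane in front of guard face: hinge end -0.022130412513617147 free end -0.024126213078003774
cap 25
```

Pixel fits put the free end 24 ± 2 mm from the guard face, against 22 mm for fully shut. It may have sprung back slightly on release, so I'll give it one gentle nudge with closed fingertips.

Call:
carry_out(plan=[{"grip": 1, "dp": [0.01, 0.04, 0], "rotation": [-0.6, -1.2, -0.8]}, {"grip": 1, "dp": [0.01, 0.04, 0], "rotation": [0, 0, 0]}, {"grip": 1, "dp": [0.01, 0.04, 0], "rotation": [0, 0, 0]}, {"grip": 1, "dp": [0.01, 0.04, 0], "rotation": [0, 0, 0]}, {"grip": 1, "dp": [0.01, 0.04, 0], "rotation": [0, 0, 0]}, {"grip": 1, "dp": [0.01, 0.04, 0], "rotation": [0, 0, 0]}, {"grip": 1, "dp": [0, 0.03, 0], "rotation": [0, 0, 0]}, {"grip": 1, "dp": [0, 0, 0], "rotation": [0, 0, 0]}])

```text
time_s: 13.78
tool_pos: [0.5401, -0.0123, 0.2669]
tool_rot: [179.7, -0.4, -8.8]
force: [0.5, -0.3, 0.7]
grip_width: 0.0014
```

```bash
python3 -c "
from h import *
to([.56,.006,.155],-7.3)"
```

```text
t 13.78 pos [ 0.5401 -0.0123  0.2669] rot [179.66  -0.44  -8.84] F [ 0.5 -0.3  0.7] M [-0.07  0.08 -0.01] w 0.0014
dp [ 0.016  -0.0218  0.1119] rot [ 0.35 -0.43 -1.54]
```

Call:
carry_out(plan=[{"grip": 1, "dp": [0.008, -0.015, 0.03], "rotation": [0.3, -0.4, -1.5]}, {"grip": 1, "dp": [0.008, -0.006, 0.03], "rotation": [0, 0, 0]}, {"grip": 1, "dp": [0, 0, 0.03], "rotation": [0, 0, 0]}, {"grip": 1, "dp": [0, 0, 0.02], "rotation": [0, 0, 0]}, {"grip": 1, "dp": [0, 0, 0], "rotation": [0, 0, 0]}])

```text
time_s: 14.2
tool_pos: [0.5599, -0.0108, 0.1607]
tool_rot: [-179.9, -0.7, -8.9]
force: [-0.1, -0.1, -0.1]
grip_width: 0.0004
```

```bash
python3 -c "
from h import *
to([.5997,.0014,.155],-7.3)"
```

```text
t 14.2 pos [ 0.5599 -0.0108  0.1607] rot [-179.88   -0.75   -8.93] F [-0.1 -0.1 -0.1] M [-0.11  0.18  0.07] w 0.0004
dp [ 0.0373 -0.0182  0.0063] rot [-0.11 -0.75 -1.62]
```

Call:
carry_out(plan=[{"grip": 1, "dp": [0.012, 0, 0.003], "rotation": [0, -0.7, -1.5]}, {"grip": 1, "dp": [0.01, 0, 0.002], "rotation": [0, 0, 0]}, {"grip": 1, "dp": [0.005, 0, 0], "rotation": [0, 0, 0]}, {"grip": 1, "dp": [0.002, 0, 0], "rotation": [0, 0, 0]}])

```text
time_s: 14.53
tool_pos: [0.5885, -0.0202, 0.1597]
tool_rot: [-179.9, -0.1, -7.9]
force: [-0.3, -0.2, -0.5]
grip_width: 0.0005
```

Call:
carry_out(plan=[{"grip": 1, "dp": [0.002, 0, 0], "rotation": [0, 0, 0]}, {"grip": 1, "dp": [0.002, 0, 0], "rotation": [0, 0, 0]}])

```text
time_s: 14.7
tool_pos: [0.5937, -0.0216, 0.1619]
tool_rot: [-179.8, -0.3, -8.0]
force: [0.7, 1.0, 1.0]
grip_width: 0.0003
```

Call:
carry_out(plan=[{"grip": 1, "dp": [0.0015, -0.001, 0.001], "rotation": [0, 0, 0]}])

```text
time_s: 14.78
tool_pos: [0.5958, -0.0211, 0.1619]
tool_rot: [-179.8, -0.4, -8.1]
force: [0.2, 0.0, 0.9]
grip_width: 0.0001
```

Call:
carry_out(plan=[{"grip": 1, "dp": [0.0012, -0.001, 0.001], "rotation": [0, 0, 0]}])

```text
time_s: 14.87
tool_pos: [0.5975, -0.0201, 0.1614]
tool_rot: [-179.8, -0.4, -8.1]
force: [-0.3, 0.0, 0.9]
grip_width: 0.0005
```

Call:
carry_out(plan=[{"grip": 1, "dp": [0.0012, -0.001, 0.001], "rotation": [0, 0, 0]}])

```text
time_s: 14.95
tool_pos: [0.5989, -0.019, 0.1607]
tool_rot: [-179.8, -0.5, -8.1]
force: [-0.1, -0.2, -0.3]
grip_width: 0.0004
```

Call:
carry_out(plan=[{"grip": 1, "dp": [0.001, 0, 0.001], "rotation": [0, 0, 0]}])

```text
time_s: 15.03
tool_pos: [0.6, -0.0186, 0.1597]
tool_rot: [-179.8, -0.5, -8.0]
force: [-0.4, -0.0, -0.2]
grip_width: 0.0005
```

Call:
carry_out(plan=[{"grip": 1, "dp": [0.001, 0, 0], "rotation": [0, 0, 0]}])

```text
time_s: 15.12
tool_pos: [0.6009, -0.0184, 0.1595]
tool_rot: [-179.8, -0.4, -8.0]
force: [-0.1, 0.2, -0.2]
grip_width: 0.0008
```

Call:
carry_out(plan=[{"grip": 1, "dp": [0.001, 0, 0], "rotation": [0, 0, 0]}])

```text
time_s: 15.2
tool_pos: [0.6018, -0.0184, 0.1593]
tool_rot: [-179.8, -0.4, -8.0]
force: [0.2, -0.3, 0.4]
grip_width: 0.0003
```

Call:
carry_out(plan=[{"grip": 1, "dp": [0.001, 0, 0], "rotation": [0, 0, 0]}])

```text
time_s: 15.28
tool_pos: [0.6028, -0.0184, 0.1592]
tool_rot: [-179.8, -0.4, -8.0]
force: [0.0, -0.4, -0.0]
grip_width: 0.0001
```

Call:
carry_out(plan=[{"grip": 1, "dp": [0.001, 0, 0], "rotation": [0, 0, 0]}])

```text
time_s: 15.37
tool_pos: [0.6034, -0.0184, 0.1591]
tool_rot: [-179.8, -0.3, -8.0]
force: [-2.9, 0.0, 2.4]
grip_width: 0.0008
```

Call:
carry_out(plan=[{"grip": 1, "dp": [0.001, 0, 0], "rotation": [0, 0, 0]}])

```text
time_s: 15.45
tool_pos: [0.6034, -0.0184, 0.159]
tool_rot: [-179.8, -0.2, -8.0]
force: [-4.4, 0.5, 2.4]
grip_width: 0.0002
```

Call:
carry_out(plan=[{"grip": 1, "dp": [0.001, 0, 0], "rotation": [0, 0, 0]}])

```text
time_s: 15.53
tool_pos: [0.6034, -0.0184, 0.159]
tool_rot: [-179.8, -0.0, -8.0]
force: [-4.6, 1.7, 3.7]
grip_width: 0.0007
```

The door holds firm at about 4.5 N without moving, so it is against the stop. I'll back off.

Call:
carry_out(plan=[{"grip": 1, "dp": [-0.002, 0, 0], "rotation": [0, 0, 0]}, {"grip": 1, "dp": [-0.01, 0, 0], "rotation": [0, 0, 0]}, {"grip": 1, "dp": [-0.03, 0, 0], "rotation": [0, 0, 0]}, {"grip": 1, "dp": [-0.03, 0, -0.02], "rotation": [0, 0, 0]}, {"grip": 1, "dp": [-0.02, 0, -0.04], "rotation": [0, 0, 0]}, {"grip": 1, "dp": [0, 0, -0.03], "rotation": [0, 0, 0]}, {"grip": 1, "dp": [0, 0, 0], "rotation": [0, 0, 0]}, {"grip": 1, "dp": [0, 0, 0], "rotation": [0, 0, 0]}])

```text
time_s: 16.2
tool_pos: [0.5066, -0.0059, 0.2479]
tool_rot: [-179.9, -0.3, -8.0]
force: [0.2, -0.1, -1.6]
grip_width: 0.0006
```

```bash
python3 - <<'E'
from h import *
to([.5,0,.25],-7.3)
b=env.read_camera("scene"); f=lambda im,x,y,w,h,s:cv2.convertScaleAbs(cv2.resize(im[y:y+h,x:x+w],None,fx=s,fy=s,interpolation=cv2.INTER_CUBIC),alpha=1.5)
cv2.imwrite("pics/end2.png",f(b[...,::-1],195,160,100,74,8))
E
```

```text
t 16.2 pos [ 0.5066 -0.0059  0.2479] rot [-179.86   -0.25   -7.97] F [ 0.2 -0.1 -1.6] M [-0.12  0.11  0.03] w 0.0006
dp [-0.0074 -0.005  -0.0021] rot [-0.14 -0.26 -0.67]
```

View pics/end2.png

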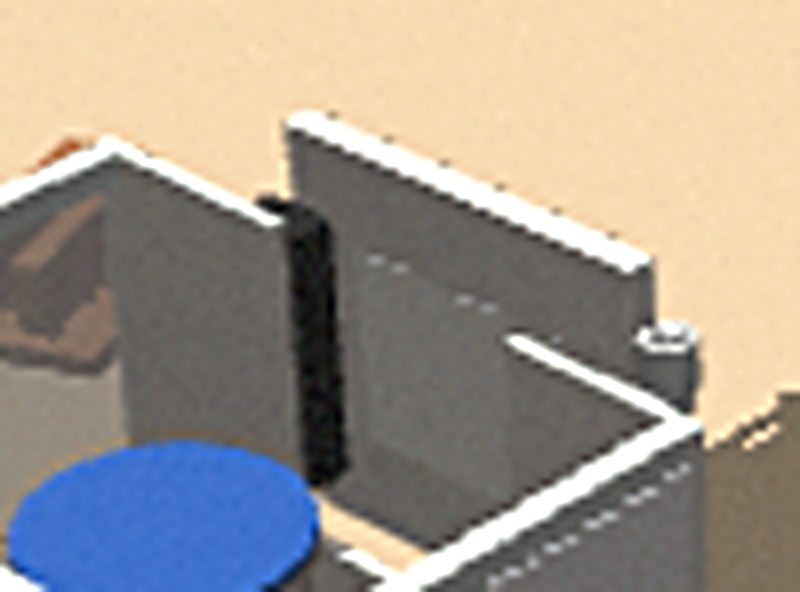

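The door is seated on its pins, parallel to the front, with its back on the black stop strip (crop (290-340,200-490)). The gripper is clear, so I'll hand in.

```bash
python3 -c "
from cell import env
print(env.sign_off())"
```

```text
the job is handed in; nothing more can be done
None
```

The door is hung and shut: I lifted it out of the rack, lowered both knuckles over the pins at about 90° open, swung it onto the rubber stop and let go. I handed in at about 16 s, and no reading passed about 6.5 N.

**Seating:** the door came to rest with the tool at z = 0.149 m, against about 0.148 m expected from the pictures. The scene picture showed the upper knuckle fully over its pin; the lower one shows only in the later top view.

**Shut position:**
- **By feel:** the swing stopped at yaw −7.3°, matching the guard's angle.
- **By picture:** a fit after release disagreed slightly. It put the door at about −8.0° and its free end 24 ± 2 mm from the guard face, against 22 mm.
- **Recheck:** because of that I nudged it once with closed fingers. It stood firm at about 4.5 N without moving, so it was against the stop. The last picture agrees.

**Other items:** the cap's picture patch was nearly unchanged. I did not check the bottles at the end: in the last top view the arm covered that area, and my path passed above them.

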